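# Swing in the longest objective and capture

### The job

The camera microscope on the bench was left with its longest objective out of the light path, on another objective or between two clicks. Without gripping anything, push the tabs of its nosepiece round with the fingertips, either way, until the longest objective clicks in straight above the glass slide, and then press the capture button on the right of the microscope's foot to take the picture. Keep off the objectives, the stage and the slide, and leave the bottles, the carton and the slide pack beside the microscope where they stand.

Things in the scene. Friction and masses are not known exactly. Their poses are not given: they have to be found in the camera images.
- microscope: White camera microscope, fixed to the bench. Origin on the bench straight below the optical axis (camera tube); x points from the foot's front to the column at the rear, y to its left, z up. In this frame (mm): foot x -180 to 120, y +-85, top at z 34 to 40. Head arm y +-23, x -33 to 115, z 198 to 228; on it the tube and camera at x = y = 0, within radius 21, up to z 350. Column x 71 to 117
- nosepiece_turn (a joint): Angle (rad) of the revolving nosepiece, a dark knurled disc 88 mm across under the front of the head; grows anticlockwise seen from above, turns endlessly. 0 or any whole turn = longest objective over the slide; a click every pi/2. A tab takes 0.5 N between clicks, 3 to 7 N into or out of a click; it stays where left and pulls itself in within about 5 degrees of a click.
- nosepiece_hub (a point): Centre of the nosepiece, on its axis at mid-height of the tabs; in the microscope's frame x = -24, y = 0, z = 176 mm. z = the axis, which leans 15 degrees from the vertical towards the column, so a tab is highest (192 mm) at the front and lower at the sides (176 mm). x = towards the longest objective
- tab_0 (a point): Point on a black finger tab, 64 mm from the nosepiece's axis, 8 mm inside the tab's outer end. Each tab reaches radially from 44 to 72 mm from the axis, 10 mm wide, 10 mm thick, with free space in front, above and below. This one is 45 degrees anticlockwise (from above) from the longest objective: at the rear left when that is in place. Axes as nosepiece_hub
- tab_1 (a point): The same on the next tab anticlockwise, 135 degrees from the longest objective; at the front left when that is in place
- tab_2 (a point): The same on the next tab, 225 degrees from the longest objective; at the front right when that is in place
- tab_3 (a point): The same on the next tab, 315 degrees from the longest objective; at the rear right when that is in place
- long_lens (a point): Front lens (lower end) of the longest objective. The four objectives are steel barrels 19 to 21 mm thick under the disc, 27 mm from its axis at the top and splayed outwards 15 degrees, 46, 18, 27 and 36 mm long going anticlockwise from the longest
- objectives: The four objectives, turning with the nosepiece; not to be touched. Origin at the centre of the disc's underside
- stage: Black stage plate under the objectives, part of the microscope (same origin and axes as microscope); x -60 to 72, y +-75, top at z = 110 mm; not to be touched
- slide: Glass slide, 25 x 75 mm, fixed on the stage (same origin and axes as microscope); not to be touched
- slide_spot (a point): Point on top of the slide, on the optical axis; 111 mm above the bench. In place, the longest objective's lens is 3 mm above it
- capture (a joint): Travel of the capture button (m): 0 = up, 0.005 = fully down; springs back. 1.2 N starts it, 4 N holds it fully down
- capture_top (a point): Centre of the top of the capture button, a round metal button 22 mm across in a 38 mm grey collar on the right front of the foot; pressed straight down; 50 mm above the bench, 10 mm above its collar. With a click engaged the nosepiece's front tabs end 75 mm behind it, 135 mm higher. (The black dial at the left of the foot is fixed, not needed)
- stain_bottle: Bystander: brown bottle, 48 mm across, 105 mm high, loose, left of the microscope; origin under its centre
- drop_bottle: Bystander: small dropper bottle, 25 mm across, 94 mm high, loose, left of the microscope; origin under its centre
- cover_slips: Bystander: small carton, 46 x 66 x 30 mm, loose, right of the microscope; origin under its centre
- slide_pack_0: Bystander: pack of glass slides, 25 x 75 x 8 mm, loose, lying at the right of the microscope; origin under its centre
- nosepiece: The revolving nosepiece with its four tabs and objectives, fixed to the microscope by its axle: to be pushed round, not gripped. Origin at the centre of the disc's underside, axes as nosepiece_hub. Disc 88 mm across, 16 mm thick

How it is judged:
On the way, in this order (a step that is already met when the one before it is completed fails the run):
1. the longest objective has clicked in over the slide (horizontal distance between long_lens and slide_spot below 0.0025 m and distance between long_lens and slide_spot below 0.006 m), for 0.2 s.
2. the capture button is pressed down with the longest objective in place (horizontal distance between long_lens and slide_spot below 0.0025 m and value of joint capture above 0.0035 m), for 0.05 s.
At the end, for the whole second after the job is handed in: The longest objective rests clicked in over the slide (its lens within 2.5 mm sideways of the optical axis), the capture button has been pressed after that (3.5 of its 5 mm or more) and is up again, and the four loose things are within 10 mm of where they stood (horizontal distance between long_lens and slide_spot below 0.0025 m and velocity of joint nosepiece_turn between -0.05 and 0.05 rad/s and value of joint capture below 0.001 m and distance of each of stain_bottle, drop_bottle, cover_slips, slide_pack_0 from where it was at the start of the episode below 0.01 m); the robot touches nothing.
It fails at once if the capture button is pressed before the longest objective is in place (value of joint capture above 0.002 m and horizontal distance between long_lens and slide_spot above 0.003 m).
It fails at once if the robot touches the objectives (contact force between any of the fingers, the arm and objectives above 0.5 N).
It fails at once if the robot touches the slide or the stage (contact force between any of the fingers, the arm and slide above 0.5 N or contact force between any of the fingers, the arm and stage above 0.5 N).
It fails at once if a loose thing beside the microscope is lifted, knocked over or pushed away (distance of any of stain_bottle, drop_bottle, cover_slips, slide_pack_0 from where it was at the start of the episode above 0.015 m or angle between any of stain_bottle, drop_bottle's own z axis and vertical above 0.3 rad).
It fails at once if the nosepiece is gripped or forced with the fingers (contact force between the fingers and nosepiece above 20 N).
It also fails if it takes over 72 s, if anything falls off the work surface, if the arm or the gripper's body presses on something with over 40 N, if the wrist force passes 120 N, or if a joint passes its speed limit or range.

### The arm

A 6-joint arm with a two-finger parallel gripper is mounted at the origin on a cart in front of the work surface, level with it; the furniture and walls round the work are solid. World frame = base frame: x ahead of the robot, y to its left, z up, the work surface at z = 0. Lengths are in m, angles in rad, forces in N, time in s.
With the tool pointing down it reaches from about 0.375 to 0.9 m from the base axis. Payload 3.1 kg.
Tool frame: the origin (TCP) lies at the very end of the fingers, on their centre line; the grasp point (between the pads) lies 19 mm behind it (grip_depth is the distance from the TCP to the grasp point, in m); z points along the fingers, y is the line along which they close (so a half turn about z gives the same grasp; the last joint's range is limited). The gripper opens to 85 mm and grips with 20 to 120 N. Pads are 22 mm wide; open, the fingers measure 114 mm over their backs; the gripper's body (76 mm by 85 mm) begins 54 mm behind the grasp point. The pads swing forward as they close: fully open they stand 13 mm farther back than shut.
Start: joints at [1.159, 0.527, 1.433, -0, 1.181, -0.178], TCP at [0.145, 0.608, 0.198] pointing down, gripper open.
Joint ranges: [-3.08, 3.08], [-0.75, 2.2], [0.22, 2.44], [-1.43, 4.57], [0, 2.65], [-2.85, 2.85]. Speed limits (rad/s): [2.79, 2.79, 3.14, 3.14, 3.14, 3.14].

### API

Orientations are given as a unit quaternion [x, y, z, w].
In Python, from station import * gives the robot as it stands.
- The arm moves only by the tool apply_moves, never from a script. Its argument "plan" is a list of rows, each a list of 7 numbers: the shift along the tool's x, y, z in m, then the turn, a rotation vector about the tool's x, y, z in rad, then the gripper command: -1 is fully open, 1 is shut, values between are in proportion. In form: [[dx, dy, dz, wx, wy, wz, jaw], ...]. A call has 1 to 8 rows; each row shifts and turns the commanded pose from where the row before left it, along the tool's axes as they then stand; what a row does not reach is not made up. A row lasts 1/8 s, in which the tool goes at most 62.5 mm and 10.7 degrees, less where a joint would pass 70% of its speed; a pose out of reach is approached as far as the arm can. A call is refused whole if a number of a shift passes 0.0625 or a number of a turn 0.188, either way. A call with a gripper value outside its range is refused whole. The fingers move at their own pace and stop on an object; "force" is the grip in N (left out, the last holds). Time passes only in rows, so rows that do not move let the fingers close. It gives the time, the measured TCP pose, the force, the opening and the grip force at its end, in the units of the state.
- sense(): the state, without advancing time (a new reading comes with each control period).
- snapshot(name): name is "scene" or "side" or "wrist"; returns the picture (420x560x3 uint8, red, green, blue); there is no depth.
- calibration(name): a dict with "camera_matrix" (3x3 intrinsics, pixels), "R" (3x3) and "t" (3): a world point X has camera coordinates R X + t; the wrist camera has in their place "mount" (4x4, takes a point from camera to tool coordinates, whose origin is the TCP and whose axes are the flange's). Camera axes: x right, y down, z forward; pixel columns grow to the right and rows downward; lengths in m; the calibration is good to about 2 mm. A picture is of the moment at which its call begins: read the wrist's pose just before it. calibration takes no time and is no camera call.
- sign_off(): hands the job in; it is judged then, once.
The state is a dict: "t": time; "q": joint angles; "qd": joint speeds; "tau": joint torques, N m; "tcp_pos": TCP position; "tool_rot": TCP orientation; "force": force on the tool from outside, world axes, zero at the start; "ft_torque": the same for the moment, N m; "finger_gap": opening from 0.0 (shut) to 1.0 (fully open); "gripper_force": force on a finger pad.
Only numpy, scipy, OpenCV 4.12 (cv2) and the standard library are available. Lean on these libraries where they do the work, as an engineer would, in place of code of your own. Each camera call takes 0.05 s, during which the arm holds its last target. There are 200 camera calls.

## Working session

There is one attempt and no reset: what is moved stays moved. The work goes in short steps, Python scripts to look and compute and a tool call to move; the robot and the scene stay as the last step left them, time stands still between calls to the robot, and variables do not carry over. Pictures are saved under pics/ and viewed, at most 10 in all, crops included, and the job is handed in when it is done.

Besides the shell and the picture viewer there is one more tool, called after "Call:" by a JSON object that holds its "name" and its "arguments", one argument or row to a line. apply_moves: Moves the arm, as the interface text tells. Its arguments: {"type":"object","properties":{"plan":{"type":"array"},"force":{"type":"number"}},"required":["plan"]}

```bash
mkdir -p pics; ls; python3 - <<'E'
from station import *
import cv2,numpy as np
np.set_printoptions(precision=4,suppress=True)
s=sense();print(s['t'],s['tcp_pos'],s['tool_rot'],s['finger_gap'])
for n in("scene","side"):
    cv2.imwrite(f"pics/{n}0.png",snapshot(n)[:,:,::-1]);c=calibration(n);print(n,c)
print(calibration("wrist"))
E
```

```text
pics
0.0 [0.1445 0.6073 0.1972] [ 0.1166  0.9932 -0.0011 -0.0003] 1.0009951430523527
scene {'camera_matrix': array([[471.9461,   0.    , 275.6421],
       [  0.    , 471.9461, 205.3674],
       [  0.    ,   0.    ,   1.    ]]), 'R': array([[ 0.5485, -0.8361,  0.0016],
       [-0.4665, -0.3077, -0.8292],
       [ 0.6939,  0.4541, -0.5589]]), 't': array([-0.3105,  0.3415,  0.5551])}
side {'camera_matrix': array([[455.9773,   0.    , 278.5622],
       [  0.    , 455.9773, 210.1447],
       [  0.    ,   0.    ,   1.    ]]), 'R': array([[-0.9874, -0.157 , -0.02  ],
       [-0.094 ,  0.6832, -0.7242],
       [ 0.1274, -0.7132, -0.6893]]), 't': array([0.514 , 0.1547, 0.8378])}
{'camera_matrix': array([[308.1788,   0.    , 279.87  ],
       [  0.    , 308.1788, 208.8392],
       [  0.    ,   0.    ,   1.    ]]), 'mount': array([[-0.0001, -0.9654, -0.2608,  0.0659],
       [ 1.    ,  0.0001, -0.0006,  0.0008],
       [ 0.0007, -0.2608,  0.9654, -0.1767],
       [ 0.    ,  0.    ,  0.    ,  1.    ]])}
```

View pics/scene0.png

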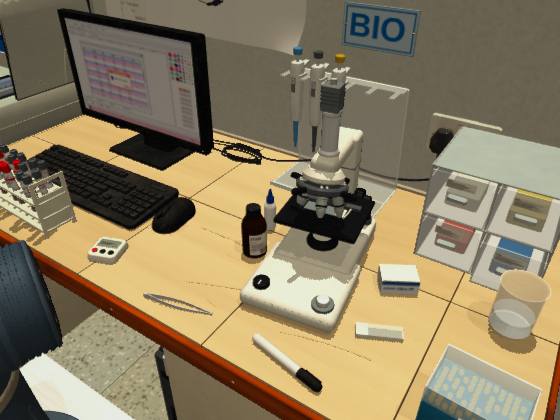

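View pics/side0.png

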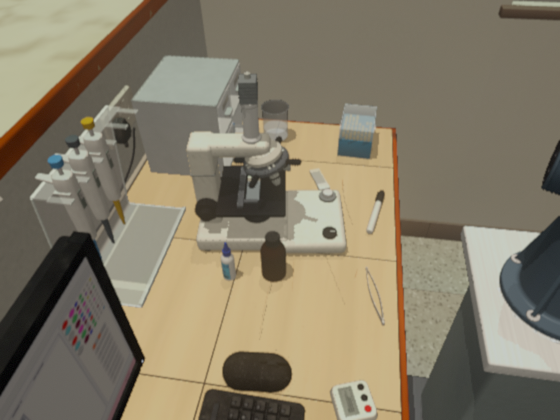

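The scene view shows the microscope with its capture button at about (321,302); in the side view it is at about (327,195). The nosepiece is near (322,180) in the scene view and (268,160) in the side view. I'll enlarge both.

```bash
python3 - <<'E'
import cv2,numpy as np
a=cv2.imread("pics/scene0.png")[150:250,270:370];b=cv2.imread("pics/side0.png")[120:220,215:315]
f=lambda i:cv2.convertScaleAbs(cv2.resize(i,(400,400),interpolation=cv2.INTER_CUBIC),alpha=1.4,beta=15)
c=cv2.imread("pics/scene0.png")[240:340,230:430];d=cv2.imread("pics/side0.png")[170:260,195:395]
g=lambda i:cv2.resize(i,(400,200),interpolation=cv2.INTER_CUBIC)
cv2.imwrite("pics/crop0.png",np.vstack([np.hstack([f(a),f(b)]),np.hstack([g(c),cv2.resize(d,(400,200))])]))
E
```

```text
(no output)
```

View pics/crop0.png

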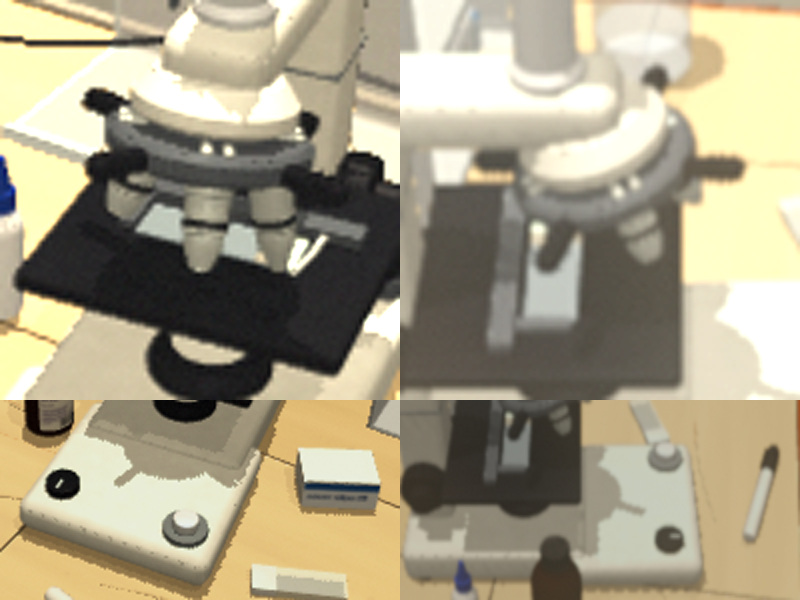

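```bash
cat > h.py <<'E'
import numpy as np
from scipy.optimize import least_squares
from station import *
np.set_printoptions(precision=4,suppress=True)
C={n:calibration(n) for n in("scene","side")}
def proj(n,X):
    c=C[n];p=(c["camera_matrix"]@(c["R"]@np.atleast_2d(X).T+c["t"][:,None])).T
    return p[:,:2]/p[:,2:]
c15,s15=np.cos(np.pi/12),np.sin(np.pi/12)
EX,EY,EZ=np.array([c15,0,-s15]),np.array([0,1.,0]),np.array([s15,0,c15])
HUB=np.array([-.024,0,.176])
def nose(th,ang,r,z=0): a=th+np.radians(ang);return HUB+r*(np.cos(a)*EX+np.sin(a)*EY)+z*EZ
def w(m,P):
    c,s=np.cos(m[2]),np.sin(m[2]);P=np.atleast_2d(P)
    return P@np.array([[c,s,0],[-s,c,0],[0,0,1]])+np.array([m[0],m[1],0])
E
cat > fit.py <<'E'
from h import *
S=lambda x,y:(270+x/4,150+y/4)
D=lambda x,y:(215+(x-400)/4,120+y/4)
bs,bd=(322.5,300),(327.5,193.4)
corner=[((-.060,.075,.108),"scene",S(19,280)),((-.060,-.075,.106),"scene",S(342,355)),
 ((-.060,.075,.108),"side",D(682,380)),((-.060,-.075,.11),"side",D(682,186)),((0,0,.34),"side",(249,80)),((0,0,.34),"scene",(335,88))]
tabs=[(0,"scene",S(88,98)),(1,"scene",S(93,166)),(2,"scene",S(343,190)),(3,"scene",S(316,120)),
(2,"side",D(742,167)),(3,"side",D(656,72)),(1,"side",D(548,265))]
def res(p):
    m=p[:3];r=[]
    for P,n,u in corner: r.append(proj(n,w(m,P))[0]-u)
    for k,n,u in tabs: r.append(proj(n,w(m,nose(p[5],45+90*k,.071)))[0]-u)
    B=w(m,[p[3],p[4],.05])
    r+= [proj("scene",B)[0]-bs,proj("side",B)[0]-bd]
    return np.concatenate(r)
best=min((least_squares(res,[.62,.05,y,-.14,-.05,t],loss="soft_l1") for y in(-.5,0,.5,1) for t in(-.6,-.3,0,.3,.6)),key=lambda r:r.cost)
p=best.x;print(best.cost,p,np.degrees(p[[2,5]]));print(best.fun.reshape(-1,2).round(1))
m=p[:3];print("button",w(m,[p[3],p[4],.05]))
for k in range(4): print("tab",k,w(m,nose(p[5],45+90*k,.064)))
for L in(46,18,27,36):print(L)
for k in range(4):
  a=90*k
  for L in(.018,.027,.036,.046):
    r=.027+L*s15;q=w(m,nose(p[5],a,r,-.008-L*c15-.008))
    print(k,L,(proj("scene",q)[0]-[270,150])*4,(proj("side",q)[0]-[215,120])*4+[400,0])
E
python3 fit.py
```

```text
175.8073116968585 [ 0.5806 -0.0966  0.1549 -0.1523 -0.0532 -1.1289] [  8.8773 -64.6834]
[[ -1.4  -1.1]
 [ -0.1   2.9]
 [  0.3  -1.2]
 [ -0.3  -3. ]
 [ -1.6   0.6]
 [ -1.1  -1. ]
 [ 54.7   5.1]
 [ -2.  -17.3]
 [-60.7  -5.1]
 [  8.4  18.3]
 [  0.3  -1.4]
 [ -0.7  -0.8]
 [  0.4  -0. ]
 [ -0.2  -1.5]
 [  0.8  -2.1]]
button [[ 0.4384 -0.1727  0.05  ]]
tab 0 [[ 0.6178 -0.1127  0.1604]]
tab 1 [[ 0.5682 -0.0376  0.1704]]
tab 2 [[ 0.4961 -0.088   0.1916]]
tab 3 [[ 0.5457 -0.1631  0.1816]]
46
18
27
36
0 0.018 [271.6954 222.912 ] [599.2114 184.3566]
0 0.027 [273.9134 242.1966] [602.5959 195.3994]
0 0.036 [276.1143 261.3327] [605.9255 206.2627]
0 0.046 [278.5401 282.4232] [609.5621 218.1278]
1 0.018 [190.6062 191.4635] [567.1039 245.5282]
1 0.027 [187.3139 207.9644] [568.4523 261.038 ]
1 0.036 [184.0617 224.2641] [569.7841 276.3577]
1 0.046 [180.4942 242.1434] [571.2449 293.161 ]
2 0.018 [125.789  209.3654] [651.1757 247.1873]
2 0.027 [117.8333 227.8098] [658.3193 263.1796]
2 0.036 [109.9331 246.1252] [665.3964 279.0229]
2 0.046 [101.2197 266.326 ] [673.1829 296.4542]
3 0.018 [207.8835 242.7273] [681.3535 184.6451]
3 0.027 [205.5744 264.2892] [690.2596 195.9609]
3 0.036 [203.2701 285.8065] [699.0453 207.1236]
3 0.046 [200.7154 309.6621] [708.6689 219.3511]
```

```bash
sed -i 's/^tabs=.*/tabs=[(1,"scene",S(88,98)),(2,"scene",S(93,166)),(3,"scene",S(343,190)),(0,"scene",S(316,120)),/' fit.py; python3 fit.py
```

```text
12.858253448952315 [ 0.5804 -0.0966  0.1536 -0.152  -0.0534 -1.1689] [  8.7978 -66.9731]
[[-1.5 -1.1]
 [-0.2  3. ]
 [ 0.3 -1.1]
 [-0.2 -2.9]
 [-1.4  0.6]
 [-1.2 -1. ]
 [ 0.3 -0.5]
 [ 0.4  0.4]
 [ 0.5  1.2]
 [-1.1  0.1]
 [-0.1 -0.3]
 [ 0.7 -0.8]
 [-0.9 -0.1]
 [-0.2 -1.5]
 [ 0.8 -2.1]]
button [[ 0.4384 -0.1727  0.05  ]]
tab 0 [[ 0.617  -0.1152  0.1606]]
tab 1 [[ 0.5705 -0.0381  0.1698]]
tab 2 [[ 0.4964 -0.0854  0.1914]]
tab 3 [[ 0.5429 -0.1625  0.1822]]
46
18
27
36
0 0.018 [271.7781 224.2027] [601.958  183.2662]
0 0.027 [274.0221 243.5944] [605.4894 194.2345]
0 0.036 [276.2494 262.8408] [608.9634 205.0244]
0 0.046 [278.7046 284.0574] [612.7577 216.809 ]
1 0.018 [193.2022 191.9421] [566.5644 244.2536]
1 0.027 [190.1002 208.4605] [567.8437 259.6583]
1 0.036 [187.0361 224.7773] [569.1071 274.8721]
1 0.046 [183.6751 242.6752] [570.4927 291.5566]
2 0.018 [125.2667 208.506 ] [649.1709 248.5363]
2 0.027 [117.3045 226.8469] [656.1466 264.6227]
2 0.036 [109.3996 245.0556] [663.0575 280.5597]
2 0.046 [100.6829 265.1343] [670.6613 298.0947]
3 0.018 [204.4065 242.6452] [682.8694 186.025 ]
3 0.027 [201.8628 264.1887] [691.8555 197.4437]
3 0.036 [199.3243 285.6877] [700.7214 208.7097]
3 0.046 [196.51   309.5233] [710.4344 221.0521]
```

```bash
cat > plan.py <<'E'
from h import *
from scipy.spatial.transform import Rotation as R
M=np.array([.5804,-.0966,.1536])
def push(a,off,r=.066,z=.178):   # tab angle deg -> tcp, yaw (dir of tool x = radially outward)
    t=np.radians(a);P=nose(0,a,r)-off*(-np.sin(t)*EX+np.cos(t)*EY);P[2]=z
    d=w([0,0,M[2]],nose(0,a,1)-HUB)[0];return w(M,P)[0],np.arctan2(d[1],d[0])
def rows(wps,jaw=1,nsub=None):
    s=sense();p=s["tcp_pos"];x=R.from_quat(s["tool_rot"]).apply([1,0,0]);y=np.arctan2(x[1],x[0])
    print(s["t"],p,np.degrees(y),"F",s["force"],s["finger_gap"])
    for P,Y in wps:
        dy=(Y-y+np.pi)%(2*np.pi)-np.pi
        n=nsub or int(max(np.ceil(np.linalg.norm(P-p)/.055),np.ceil(abs(dy)/.17),1))
        for i in range(n):
            q=p+(P-p)/n;yy=y+dy/n;X=np.array([np.cos(y),np.sin(y),0]);Yt=np.array([np.sin(y),-np.cos(y),0])
            d=q-p;print([round(float(v),3) for v in(d@X,d@Yt,-d[2],0,0,-dy/n,jaw)]);p,y=q,yy
E
python3 - <<'E'
from plan import *
P,Y=push(158,.045);print(P,np.degrees(Y))
for a in(158,180,200,225):print(a,push(a,.0195))
rows([(np.array([.26,.42,.2]),Y-.2),(np.array([.36,.2,.2]),Y),(P+[-.03,.04,.02],Y),(P,Y)])
E
```

```text
[ 0.5042 -0.0412  0.178 ] 166.10211090697734
158 (array([ 0.4987, -0.0659,  0.178 ]), np.float64(2.8990287298395394))
180 (array([ 0.4907, -0.0908,  0.178 ]), np.float64(-2.987992653589793))
200 (array([ 0.4918, -0.1146,  0.178 ]), np.float64(-2.6276363295723817))
225 (array([ 0.504 , -0.1417,  0.178 ]), np.float64(-2.185263845373437))
0.1 [0.1445 0.6073 0.1973] 166.60497015636915 F [ 0.0351  0.0096 -0.5194] 0.9976734930785345
[-0.031, -0.031, -0.001, 0.0, 0.0, 0.042, 1.0]
[-0.026, -0.024, -0.0, 0.0, 0.0, 0.042, 1.0]
[-0.022, -0.018, -0.0, 0.0, 0.0, 0.042, 1.0]
[-0.018, -0.014, -0.0, 0.0, 0.0, 0.042, 1.0]
[-0.015, -0.01, -0.0, 0.0, 0.0, 0.042, 1.0]
[-0.041, -0.033, -0.0, 0.0, 0.0, -0.033, 1.0]
[-0.033, -0.028, -0.0, 0.0, 0.0, -0.033, 1.0]
[-0.027, -0.024, -0.0, 0.0, 0.0, -0.033, 1.0]
[-0.022, -0.021, -0.0, 0.0, 0.0, -0.033, 1.0]
[-0.017, -0.018, -0.0, 0.0, 0.0, -0.033, 1.0]
[-0.014, -0.016, -0.0, 0.0, 0.0, -0.033, 1.0]
[-0.032, -0.035, 0.0, 0.0, 0.0, 0.0, 1.0]
[-0.028, -0.03, 0.0, 0.0, 0.0, 0.0, 1.0]
[-0.024, -0.026, 0.0, 0.0, 0.0, 0.0, 1.0]
[-0.02, -0.022, 0.0, 0.0, 0.0, 0.0, 1.0]
[-0.017, -0.019, 0.0, 0.0, 0.0, 0.0, 1.0]
[-0.015, -0.016, 0.0, 0.0, 0.0, 0.0, 1.0]
[-0.013, -0.014, 0.0, 0.0, 0.0, 0.0, 1.0]
[-0.029, -0.029, 0.005, 0.0, 0.0, 0.0, 1.0]
[-0.022, -0.022, 0.004, 0.0, 0.0, 0.0, 1.0]
[-0.016, -0.016, 0.003, 0.0, 0.0, 0.0, 1.0]
[-0.012, -0.012, 0.002, 0.0, 0.0, 0.0, 1.0]
```

```bash
sed -i 's/        for i in range(n):/        st=(P-p)\/n\n        for i in range(n):/; s/q=p+(P-p)\/n;/q=p+st;/' plan.py
python3 - <<'E'
from plan import *
P,Y=push(158,.045)
rows([(np.array([.26,.42,.2]),Y),(np.array([.38,.2,.2]),Y),(P+[-.04,.04,.02],Y),(P,Y)])
E
```

```text
0.1 [0.1445 0.6073 0.1973] 166.60497015636915 F [ 0.0351  0.0096 -0.5194] 0.9976734930785345
[-0.031, -0.031, -0.001, 0.0, 0.0, 0.002, 1.0]
[-0.031, -0.031, -0.001, 0.0, 0.0, 0.002, 1.0]
[-0.031, -0.031, -0.001, 0.0, 0.0, 0.002, 1.0]
[-0.031, -0.031, -0.001, 0.0, 0.0, 0.002, 1.0]
[-0.031, -0.031, -0.001, 0.0, 0.0, 0.002, 1.0]
[-0.034, -0.037, -0.0, 0.0, 0.0, -0.0, 1.0]
[-0.034, -0.037, -0.0, 0.0, 0.0, -0.0, 1.0]
[-0.034, -0.037, -0.0, 0.0, 0.0, -0.0, 1.0]
[-0.034, -0.037, -0.0, 0.0, 0.0, -0.0, 1.0]
[-0.034, -0.037, -0.0, 0.0, 0.0, -0.0, 1.0]
[-0.033, -0.044, 0.001, 0.0, 0.0, -0.0, 1.0]
[-0.033, -0.044, 0.001, 0.0, 0.0, -0.0, 1.0]
[-0.033, -0.044, 0.001, 0.0, 0.0, -0.0, 1.0]
[-0.033, -0.044, 0.001, 0.0, 0.0, -0.0, 1.0]
[-0.024, -0.015, 0.01, 0.0, 0.0, -0.0, 1.0]
[-0.024, -0.015, 0.01, 0.0, 0.0, -0.0, 1.0]
```

Call:
{"name": "apply_moves", "arguments": {
  "plan": [
    [-0.031, -0.031, 0, 0, 0, 0, 1],
    [-0.031, -0.031, 0, 0, 0, 0, 1],
    [-0.031, -0.031, 0, 0, 0, 0, 1],
    [-0.031, -0.031, 0, 0, 0, 0, 1],
    [-0.031, -0.031, 0, 0, 0, 0, 1],
    [-0.034, -0.037, 0, 0, 0, 0, 1],
    [-0.034, -0.037, 0, 0, 0, 0, 1],
    [-0.034, -0.037, 0, 0, 0, 0, 1]
  ],
  "force": 20
}}

```text
t: 1.1
tcp_pos: [0.3336, 0.2882, 0.1981]
tool_rot: [0.116, 0.993, -0.0, -0.0]
force: [-0.3, 0.4, -0.4]
finger_gap: 0.0
gripper_force: 0.0
```

Call:
{"name": "apply_moves", "arguments": {
  "plan": [
    [-0.034, -0.037, 0, 0, 0, 0, 1],
    [-0.034, -0.037, 0, 0, 0, 0, 1],
    [-0.033, -0.044, 0, 0, 0, 0, 1],
    [-0.033, -0.044, 0, 0, 0, 0, 1],
    [-0.033, -0.044, 0, 0, 0, 0, 1],
    [-0.033, -0.044, 0, 0, 0, 0, 1],
    [0, 0, 0, 0, 0, 0, 1]
  ]
}}

```text
t: 1.98
tcp_pos: [0.472, -0.0034, 0.1982]
tool_rot: [0.119, 0.993, -0.0, 0.001]
force: [-0.1, -0.4, -0.3]
finger_gap: 0.002
gripper_force: 0.0
```

```bash
python3 - <<'E'
from plan import *
import cv2
rows([push(158,.045),push(158,.022)])
f=lambda i:cv2.resize(i,(400,400),interpolation=cv2.INTER_CUBIC)
cv2.imwrite("pics/a1.png",np.hstack([f(snapshot("scene")[110:260,250:400]),f(snapshot("side")[80:230,195:345])])[:,:,::-1])
E
```

```text
1.975 [ 0.472  -0.0034  0.1982] 166.2882844620698 F [-0.0878 -0.3854 -0.2745] 0.002302489071989841
[-0.04, -0.029, 0.02, 0.0, 0.0, 0.003, 1.0]
[-0.001, -0.023, -0.0, 0.0, 0.0, -0.0, 1.0]
```

View pics/a1.png

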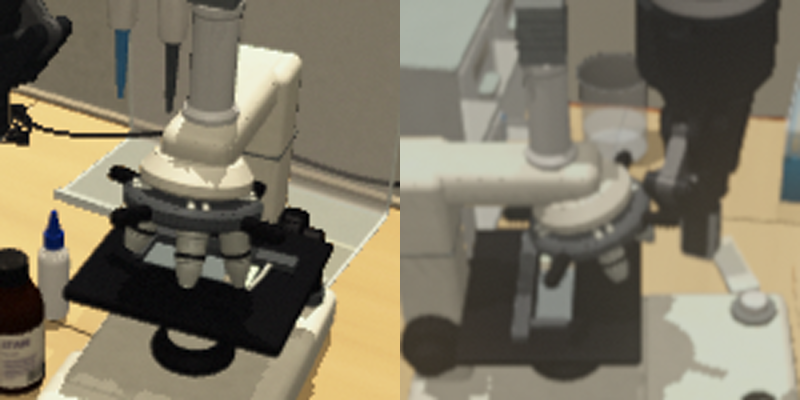

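The fingers stand front-left of the nosepiece (side crop tip at about (700,255)). A dark lump shows near (665,185), so I'll check the gripper's shape from the scene view.

```bash
python3 - <<'E'
from plan import *
import cv2
f=lambda i:cv2.convertScaleAbs(cv2.resize(i,(400,400),interpolation=cv2.INTER_CUBIC),alpha=1.8,beta=25)
a=snapshot("scene")[70:230,180:340];b=snapshot("side")[100:200,250:350]
cv2.imwrite("pics/a2.png",np.hstack([f(a),f(b)])[:,:,::-1])
s=sense();T=s["tcp_pos"];r=R.from_quat(s["tool_rot"])
for z in(0,-.03,-.073):
  for x in(-.011,.011):
    q=T+r.apply([x,.0145,z]);print(z,x,(proj("scene",q)[0]-[180,70])*2.5,(proj("side",q)[0]-[250,100])*4+[400,0])
E
```

```text
0 -0.011 [154.7459 260.7699] [590.4791 379.8016]
0 0.011 [128.9614 272.32  ] [640.7603 392.5789]
-0.03 -0.011 [153.0567 220.8537] [591.0087 323.994 ]
-0.03 0.011 [126.6731 231.9957] [642.7238 336.6449]
-0.073 -0.011 [150.5029 160.5102] [591.8221 238.2877]
-0.073 0.011 [123.2106 170.9809] [645.741  250.6921]
```

View pics/a2.png

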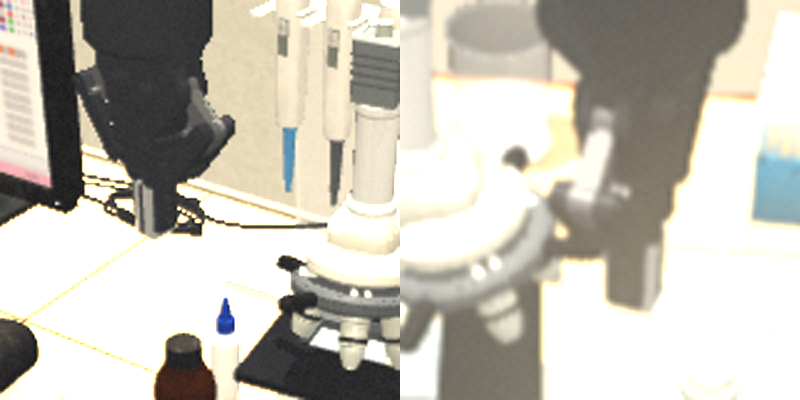

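```bash
python3 - <<'E'
from plan import *
def tri(us,ud): return least_squares(lambda X:np.r_[proj("scene",X)[0]-us,proj("side",X)[0]-ud],[.47,0,.2])
sc=lambda x,y:(180+x/2.5,70+y/2.5); sd=lambda x,y:(250+(x-400)/4,100+y/4)
for a,b in(((155,236),(635,306)),((232,128),(572,205)),((208,155),(585,225))):
    r=tri(sc(*a),sd(*b));print(r.x,r.fun)
s=sense();print(s["t"],s["tcp_pos"],s["q"],R.from_quat(s["tool_rot"]).as_matrix())
E
```

```text
[ 0.4665 -0.0007  0.2281] [-0.0636  0.0592 -0.058  -0.0671]
[ 0.5055 -0.0198  0.2786] [-7.4731  8.2345 -6.6046 -9.0968]
[ 0.4956 -0.0132  0.2677] [-4.779   5.0479 -4.2449 -5.5947]
2.175 [0.4686 0.0013 0.1979] [-0.2367  0.3194  1.8116  0.0003  1.0125 -1.5749] [[-0.973   0.2307 -0.0018]
 [ 0.2307  0.973   0.0007]
 [ 0.0019  0.0003 -1.    ]]
```

Triangulating the fingertip gives (0.467, -0.001, 0.228), which matches the TCP in x and y but sits 30 mm higher. I'll check it with the wrist camera.

```bash
python3 - <<'E'
from plan import *
import cv2
c=calibration("wrist");Mi=np.linalg.inv(c["mount"])
for z in(0,-.03):
  for y in (-.0145,.0145):
    for x in(-.011,.011):
      p=c["camera_matrix"]@(Mi@[x,y,z,1])[:3];print(z,y,x,p[:2]/p[2])
cv2.imwrite("pics/w1.png",snapshot("wrist")[:,:,::-1])
E
```

```text
0 -0.0145 -0.011 [255.3754 254.2836]
0 -0.0145 0.011 [254.6132 220.2973]
0 0.0145 -0.011 [302.2542 254.2933]
0 0.0145 0.011 [302.9463 220.3038]
-0.03 -0.0145 -0.011 [250.9505 277.3342]
-0.03 -0.0145 0.011 [249.8839 237.8843]
-0.03 0.0145 -0.011 [306.2265 277.3482]
-0.03 0.0145 0.011 [307.1934 237.894 ]
```

View pics/w1.png

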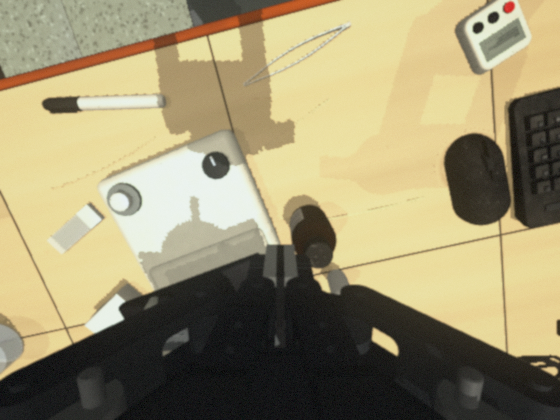

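```bash
python3 - <<'E'
from plan import *
s=sense();c=calibration("wrist");T=np.eye(4);T[:3,:3]=R.from_quat(s["tool_rot"]).as_matrix();T[:3,3]=s["tcp_pos"]
W=T@c["mount"]
def bp(u,v,z):
    d=W[:3,:3]@np.linalg.solve(c["camera_matrix"],[u,v,1]);return W[:3,3]+d*(z-W[2,3])/d[2]
print("cam",W[:3,3])
print("button",bp(123,199,.05))
C_=bp(215,164,.045);print("dial",C_)
# length of pen/ foot front edge : corners at z=.034
a,b=bp(103,187,.034),bp(228,132,.034);print(a,b,np.linalg.norm(a-b),"expected",w(M,[-.18,-.085,.034]),w(M,[-.18,.085,.034]))
E
```

```text
cam [0.405  0.0173 0.3748]
button [ 0.4401 -0.1656  0.05  ]
dial [ 0.4271 -0.0592  0.045 ]
[ 0.4236 -0.1915  0.034 ] [ 0.3981 -0.0384  0.034 ] 0.15517967717862524 expected [[ 0.4155 -0.2081  0.034 ]] [[ 0.3895 -0.0401  0.034 ]]
```

The visible fingertip really is about 30 mm behind the nominal TCP, because all three views agree. I'll use TCP z ≈ 0.152, which is safe under either reading, and feel for contact.

```bash
python3 - <<'E'
from plan import *
rows([push(158,.045,.068,.152),push(158,.025,.068,.152)])
E
```

```text
2.225 [0.4687 0.0015 0.198 ] 166.69881688803684 F [-0.3727 -0.6     1.2436] -0.00477247733200034
[-0.021, -0.017, 0.023, 0.0, 0.0, 0.005, 1.0]
[-0.021, -0.017, 0.023, 0.0, 0.0, 0.005, 1.0]
[-0.0, -0.02, -0.0, 0.0, 0.0, -0.0, 1.0]
```

Call:
{"name": "apply_moves", "arguments": {
  "plan": [
    [-0.021, -0.017, 0.023, 0, 0, 0, 1],
    [-0.021, -0.017, 0.023, 0, 0, 0, 1],
    [0, 0, 0, 0, 0, 0, 1],
    [0, -0.01, 0, 0, 0, 0, 1],
    [0, -0.01, 0, 0, 0, 0, 1],
    [0, 0, 0, 0, 0, 0, 1]
  ]
}}

```text
t: 2.98
tcp_pos: [0.498, -0.0625, 0.1529]
tool_rot: [0.117, 0.993, -0.0, 0.001]
force: [-0.8, -0.1, 0.7]
finger_gap: 0.002
gripper_force: 0.0
```

```bash
python3 - <<'E'
from plan import *
import cv2
f=lambda i:cv2.convertScaleAbs(cv2.resize(i,(400,400),interpolation=cv2.INTER_CUBIC),alpha=1.6,beta=25)
a=snapshot("scene")[120:220,250:350];b=snapshot("side")[110:210,240:340]
cv2.imwrite("pics/a3.png",np.hstack([f(a),f(b)])[:,:,::-1])
rows([push(158,.012,.068,.152),push(180,.014,.068,.152),push(200,.014,.068,.152),push(222,.014,.068,.152)])
E
```

```text
3.075 [ 0.4981 -0.0621  0.1527] 166.58374700282846 F [-0.7812  0.46   -0.3936] 0.004367069059698596
[0.0, -0.011, 0.001, 0.0, 0.0, 0.008, 1.0]
[-0.0, -0.008, -0.0, 0.0, 0.0, -0.132, 1.0]
[0.001, -0.008, -0.0, 0.0, 0.0, -0.132, 1.0]
[0.002, -0.008, -0.0, 0.0, 0.0, -0.132, 1.0]
[0.0, -0.008, -0.0, 0.0, 0.0, -0.12, 1.0]
[0.001, -0.008, -0.0, 0.0, 0.0, -0.12, 1.0]
[0.002, -0.008, -0.0, 0.0, 0.0, -0.12, 1.0]
[0.0, -0.009, -0.0, 0.0, 0.0, -0.13, 1.0]
[0.001, -0.009, -0.0, 0.0, 0.0, -0.13, 1.0]
[0.003, -0.008, -0.0, 0.0, 0.0, -0.13, 1.0]
```

View pics/a3.png

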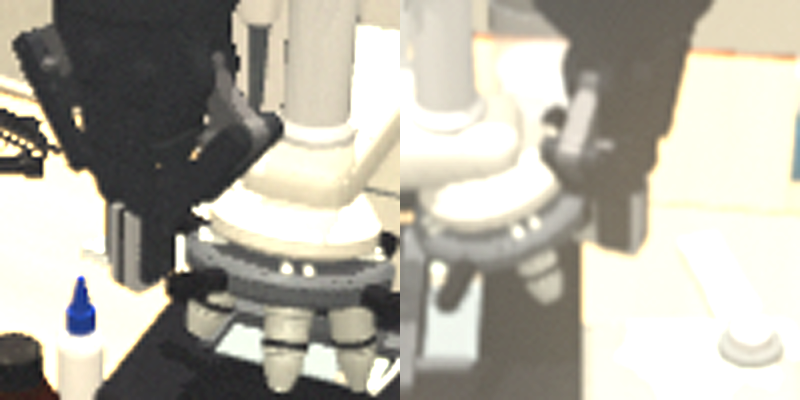

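```bash
python3 - <<'E'
from plan import *
us,ud=(250+142/4,120+290/4),(240+(620-400)/4,110+250/4)
r=least_squares(lambda X:np.r_[proj("scene",X)[0]-us,proj("side",X)[0]-ud],[.47,0,.2]);print(r.x,r.fun)
print("tab2 end",w(M,nose(-1.1689,225,.071)))
E
```

```text
[ 0.4969 -0.0644  0.1817] [ 0.1322 -0.1291  0.1298  0.1578]
tab2 end [[ 0.4898 -0.0837  0.193 ]]
```

Call:
{"name": "apply_moves", "arguments": {
  "plan": [
    [0, 0, 0.008, 0, 0, 0, 1],
    [0, -0.005, 0, 0, 0, 0, 1],
    [0, -0.005, 0, 0, 0, 0, 1],
    [0, -0.008, 0, 0, 0, -0.13, 1],
    [0.001, -0.008, 0, 0, 0, -0.13, 1]
  ]
}}

```text
t: 3.7
tcp_pos: [0.492, -0.0879, 0.1442]
tool_rot: [-0.015, 1.0, 0.0, -0.0]
force: [0.2, 0.2, 0.3]
finger_gap: 0.001
gripper_force: 0.3
```

```bash
cat > look.py <<'E'
from plan import *
import cv2,sys
f=lambda i:cv2.convertScaleAbs(cv2.resize(i,(400,400),interpolation=cv2.INTER_CUBIC),alpha=1.5,beta=20)
a=snapshot("scene")[140:240,270:370];b=snapshot("side")[110:210,220:320]
cv2.imwrite(sys.argv[1],np.hstack([f(a),f(b)])[:,:,::-1])
# scene crop u=270+x/4,v=140+y/4 ; side u=220+(x-400)/4, v=110+y/4
E
python3 look.py pics/a4.png; python3 -c "
from plan import *
rows([push(a,.014,.068,.145) for a in (180,200,222)])"
```

```text
3.8 [ 0.4922 -0.0884  0.1443] -178.56836652582973 F [ 0.4349 -1.1685 -0.2128] 0.0031422047879786667
[0.003, -0.008, -0.001, 0.0, 0.0, -0.129, 1.0]
[0.0, -0.008, -0.0, 0.0, 0.0, -0.12, 1.0]
[0.001, -0.008, -0.0, 0.0, 0.0, -0.12, 1.0]
[0.002, -0.008, -0.0, 0.0, 0.0, -0.12, 1.0]
[0.0, -0.009, -0.0, 0.0, 0.0, -0.13, 1.0]
[0.001, -0.009, -0.0, 0.0, 0.0, -0.13, 1.0]
[0.003, -0.008, -0.0, 0.0, 0.0, -0.13, 1.0]
```

View pics/a4.png

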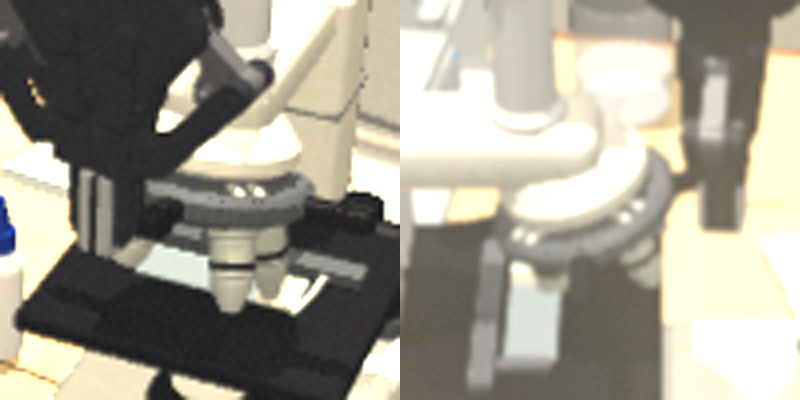

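Call:
{"name": "apply_moves", "arguments": {
  "plan": [
    [0.003, -0.008, 0, 0, 0, -0.13, 1],
    [0, -0.008, 0, 0, 0, -0.12, 1],
    [0.001, -0.008, 0, 0, 0, -0.12, 1],
    [0.002, -0.008, 0, 0, 0, -0.12, 1],
    [0, -0.009, 0, 0, 0, -0.13, 1],
    [0, 0, 0, 0, 0, 0, 1]
  ]
}}

```text
t: 4.55
tcp_pos: [0.4975, -0.1276, 0.144]
tool_rot: [-0.316, 0.949, 0.0, -0.0]
force: [0.0, 0.5, 0.2]
finger_gap: -0.0
gripper_force: 0.0
```

```bash
python3 look.py pics/a5.png; python3 -c "
from plan import *
rows([push(a,.014,.068,.145) for a in (213,222)])
for k in range(4):
  for th in (-20,-12,-5):
    q=w(M,nose(np.radians(th),45+90*k,.071));print(k,th,((proj('scene',q)[0]-[270,140])*4).round(),((proj('side',q)[0]-[220,110])*4+[400,0]).round())
for th in (-20,-12,-5,0):
    q=w(M,nose(np.radians(th),0,.0389,-.0538));print('L',th,((proj('scene',q)[0]-[270,140])*4).round(),((proj('side',q)[0]-[220,110])*4+[400,0]).round())
"
```

```text
4.65 [ 0.4979 -0.1276  0.1443] -143.1507322424565 F [ 0.1223 -0.3137 -0.0512] -0.00010193696950348491
[0.004, -0.006, -0.001, 0.0, 0.0, -0.102, 1.0]
[0.002, -0.011, -0.0, 0.0, 0.0, -0.158, 1.0]
0 -20 [192. 135.] [451. 272.]
0 -12 [171. 133.] [459. 281.]
0 -5 [152. 132.] [469. 289.]
1 -20 [ 43. 166.] [646. 276.]
1 -12 [ 45. 174.] [665. 265.]
1 -5 [ 50. 180.] [680. 254.]
2 -20 [231. 239.] [715. 134.]
2 -12 [256. 241.] [705. 125.]
2 -5 [277. 242.] [694. 120.]
3 -20 [375. 199.] [530. 137.]
3 -12 [369. 191.] [513. 146.]
3 -5 [361. 185.] [499. 155.]
L -20 [246. 284.] [547. 285.]
L -12 [236. 280.] [544. 292.]
L -5 [227. 277.] [542. 298.]
L 0 [220. 275.] [542. 303.]
```

View pics/a5.png

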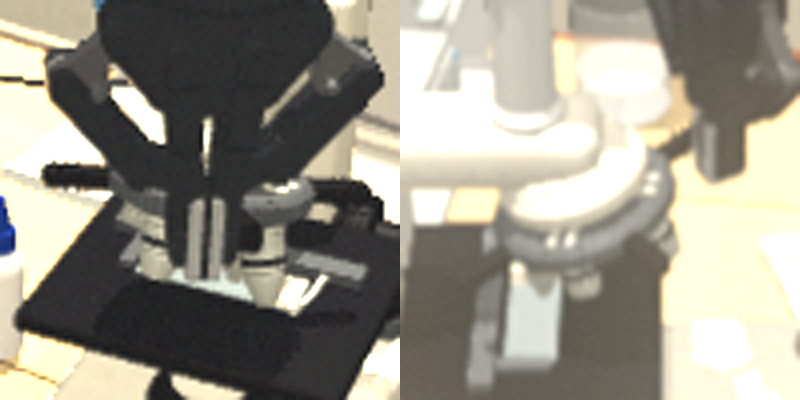

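Tab 1's tip at about (42,175) in the scene crop and tab 2's near (250,235) put the nosepiece at about -14°. I'll push on in small steps and watch the force.

Call:
{"name": "apply_moves", "arguments": {
  "plan": [
    [0.001, -0.005, 0, 0, 0, -0.06, 1],
    [0.001, -0.005, 0, 0, 0, -0.06, 1]
  ]
}}

```text
t: 4.9
tcp_pos: [0.5014, -0.1354, 0.144]
tool_rot: [-0.374, 0.928, 0.001, -0.0]
force: [0.1, 1.0, -0.5]
finger_gap: 0.003
gripper_force: 0.6
```

Call:
{"name": "apply_moves", "arguments": {
  "plan": [
    [0, -0.002, 0, 0, 0, -0.03, 1]
  ]
}}

```text
t: 5.03
tcp_pos: [0.5039, -0.138, 0.1443]
tool_rot: [-0.387, 0.922, -0.0, 0.0]
force: [0.4, -0.2, 0.0]
finger_gap: -0.0
gripper_force: 0.0
```

Call:
{"name": "apply_moves", "arguments": {
  "plan": [
    [0, 0, 0, 0, 0, 0, 1]
  ]
}}

```text
t: 5.15
tcp_pos: [0.5041, -0.1381, 0.1444]
tool_rot: [-0.387, 0.922, -0.0, 0.0]
force: [-0.2, -0.2, 0.1]
finger_gap: -0.001
gripper_force: 0.0
```

```bash
cat > th.py <<'E'
# theta by template: compare tab1 region darkness centroid in scene crop (clear of gripper)
from plan import *
import cv2
im=cv2.cvtColor(snapshot("scene"),cv2.COLOR_RGB2GRAY)
s=sense();print(s["t"],s["tcp_pos"],s["force"])
roi=im[174:192,276:294];print("rows",174,"cols",276);print(roi)
for th in(-12,-8,-4,0,4):
    print(th,[proj("scene",w(M,nose(np.radians(th),135,r)))[0].round(1) for r in(.055,.071)])
E
python3 th.py
```

```text
5.2 [ 0.5039 -0.138   0.1444] [ 0.4253 -0.0865 -0.0817]
rows 174 cols 276
[[218 219 219 219 219 201 226 208 193 192 191 192 193 192 192 191 190 191]
 [218 218 217 223 222 227 208 193 191 192 191 191 191 193 190 192 192 188]
 [216 217 221 237 222 194 192 192 190 191 190 191 191 191 191 190 192 191]
 [215 218 229 207 193 191 192 192 191 191 189 190 190 190 190 190 192 191]
 [202 226 208 194 191 191 191 192 191 190 191 190 191 190 189 191 193 191]
 [227 203 191 191 191 192 192 191 191 191 191 192 190 190 191 190 192 191]
 [195 191 191 190 190 190 191 192 191 191 192 192 191 190 190 189 191 192]
 [208 198 197 192 192 190 191 190 192 191 191 192 190 191 190 190 192 193]
 [226 224 220 207 199 195 192 189 184 180 180 179 179 180 178 178 180 181]
 [161 207 223 225 223 220 207 183 119  37  51  24  16  54  25  17  54  60]
 [136 136 135 161 207 222 221  85  17  16  12  17  16  14  15  15  15  16]
 [134 135 135 136 134 135  71  21  21  15  14  11  15  11  12  15  14  10]
 [146 151 137 134 136 136  67  19  11   9  10  10   8   7  10   8   9   9]
 [213 213 160 147 150 137  58  14  12  12  10  11  10  10   9  10  10   7]
 [213 213 213 213 213 159 132  57  13   8  11  10   9  11  19  11  10  17]
 [215 213 213 213 213 213 213 148  86  78  33  40  44  36  63  49  38  65]
 [214 214 214 214 214 214 214 213 213 213 124 140 151 133 134 136 117 131]
 [215 214 215 214 213 213 214 213 214 213 213 213 212 212 160 151 150 138]]
-12 [array([290.7, 183.9]), array([281.3, 183.4])]
-8 [array([291.2, 184.6]), array([281.9, 184.4])]
-4 [array([291.9, 185.4]), array([282.7, 185.3])]
0 [array([292.7, 186.2]), array([283.8, 186.3])]
4 [array([293.7, 186.9]), array([285. , 187.3])]
```

The force is back to zero and tab 1 sits where about 0° predicts, so it has likely clicked. I'll back off and check with all the tabs in view.

Call:
{"name": "apply_moves", "arguments": {
  "plan": [
    [0, 0.012, 0, 0, 0, 0, 1],
    [0.02, 0, 0, 0, 0, 0, 1],
    [0.05, 0, 0, 0, 0, 0.1, 1],
    [0.04, 0, 0, 0, 0, 0.17, 1],
    [0, 0, 0, 0, 0, 0.17, 1],
    [0, 0, 0, 0, 0, 0, 1]
  ]
}}

```text
t: 5.95
tcp_pos: [0.416, -0.2016, 0.145]
tool_rot: [-0.174, 0.985, -0.003, -0.003]
force: [0.1, -0.1, -0.4]
finger_gap: -0.002
gripper_force: 0.0
```

```bash
python3 look.py pics/a6.png; python3 -c "
from plan import *
b=np.array([.4384,-.1727,.15]);rows([(b,M[2]-np.pi)])
for k in range(4):
  for th in (-6,0,6):
    q=w(M,nose(np.radians(th),45+90*k,.071));print(k,th,((proj('scene',q)[0]-[270,140])*4).round(),((proj('side',q)[0]-[220,110])*4+[400,0]).round())
for th in (-6,0,6):
    q=w(M,nose(np.radians(th),0,.0389,-.0538));print('L',th,((proj('scene',q)[0]-[270,140])*4).round())
"
```

```text
6.05 [ 0.4167 -0.2012  0.145 ] -159.81778801895896 F [0.5806 0.9105 0.1165] 0.0034156474614603677
[-0.015, 0.01, -0.003, 0.0, 0.0, 0.099, 1.0]
[-0.014, 0.011, -0.003, 0.0, 0.0, 0.099, 1.0]
0 -6 [155. 132.] [467. 288.]
0 0 [140. 132.] [477. 293.]
0 6 [126. 132.] [488. 298.]
1 -6 [ 49. 179.] [678. 256.]
1 0 [ 55. 185.] [689. 246.]
1 6 [ 63. 191.] [700. 236.]
2 -6 [274. 242.] [696. 120.]
2 0 [291. 242.] [686. 116.]
2 6 [307. 241.] [675. 113.]
3 -6 [362. 186.] [501. 154.]
3 0 [354. 180.] [490. 162.]
3 6 [345. 175.] [480. 171.]
L -6 [228. 277.]
L 0 [220. 275.]
L 6 [211. 273.]
```

View pics/a6.png

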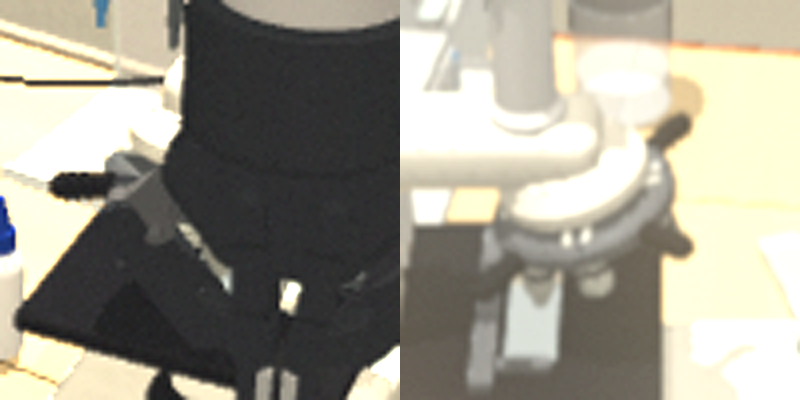

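Tab 1's tip at (690,247) and tab 2's at (688,120) in the side crop, with tab 1 at (53,186) in the scene crop, all match 0°, so the longest objective has clicked in. Next is the button.

Call:
{"name": "apply_moves", "arguments": {
  "plan": [
    [-0.015, 0.01, 0, 0, 0, 0.099, 1],
    [-0.014, 0.011, 0, 0, 0, 0.099, 1],
    [0, 0, 0.03, 0, 0, 0, 1],
    [0, 0, 0.03, 0, 0, 0, 1],
    [0, 0, 0.015, 0, 0, 0, 1],
    [0, 0, 0, 0, 0, 0, 1]
  ]
}}

```text
t: 6.8
tcp_pos: [0.4376, -0.1721, 0.0686]
tool_rot: [-0.077, 0.997, -0.003, -0.003]
force: [-0.2, 0.7, 0.8]
finger_gap: 0.001
gripper_force: 0.0
```

```bash
python3 -c "
from plan import *
rows([(np.array([.4384,-.1727,.05]),M[2]-np.pi)],nsub=1)"
```

```text
6.8 [ 0.4376 -0.1721  0.0686] -171.15233286979944 F [-0.2241  0.7136  0.7716] 0.0008832956539511386
[-0.001, -0.001, 0.019, 0.0, 0.0, 0.001, 1.0]
```

Call:
{"name": "apply_moves", "arguments": {
  "plan": [
    [0, 0, 0.01, 0, 0, 0, 1],
    [0, 0, 0.006, 0, 0, 0, 1],
    [0, 0, 0.004, 0, 0, 0, 1]
  ]
}}

```text
t: 7.18
tcp_pos: [0.4382, -0.1732, 0.0494]
tool_rot: [-0.076, 0.997, -0.004, -0.002]
force: [-0.6, -0.6, 1.1]
finger_gap: -0.005
gripper_force: 0.0
```

Call:
{"name": "apply_moves", "arguments": {
  "plan": [
    [0, 0, 0.006, 0, 0, 0, 1],
    [0, 0, 0.006, 0, 0, 0, 1],
    [0, 0, 0.004, 0, 0, 0, 1]
  ]
}}

```text
t: 7.55
tcp_pos: [0.4379, -0.1732, 0.0331]
tool_rot: [-0.076, 0.997, -0.004, -0.002]
force: [-0.4, 0.3, 0.2]
finger_gap: -0.005
gripper_force: 0.0
```

Call:
{"name": "apply_moves", "arguments": {
  "plan": [
    [0, 0, 0.004, 0, 0, 0, 1],
    [0, 0, 0.002, 0, 0, 0, 1]
  ]
}}

```text
t: 7.8
tcp_pos: [0.4379, -0.1732, 0.0273]
tool_rot: [-0.076, 0.997, -0.004, -0.002]
force: [0.2, 0.4, -0.6]
finger_gap: 0.001
gripper_force: 0.0
```

Call:
{"name": "apply_moves", "arguments": {
  "plan": [
    [0, 0, 0.002, 0, 0, 0, 1],
    [0, 0, 0.002, 0, 0, 0, 1],
    [0, 0, 0.002, 0, 0, 0, 1]
  ]
}}

```text
t: 8.18
tcp_pos: [0.438, -0.1733, 0.0215]
tool_rot: [-0.076, 0.997, -0.004, -0.002]
force: [-0.1, 0.8, 0.4]
finger_gap: -0.002
gripper_force: 0.0
```

Call:
{"name": "apply_moves", "arguments": {
  "plan": [
    [0, 0, 0.002, 0, 0, 0, 1],
    [0, 0, 0.001, 0, 0, 0, 1]
  ]
}}

```text
t: 8.43
tcp_pos: [0.4379, -0.1733, 0.0184]
tool_rot: [-0.076, 0.997, -0.004, -0.002]
force: [-0.6, -0.4, -0.4]
finger_gap: -0.0
gripper_force: 0.0
```

Call:
{"name": "apply_moves", "arguments": {
  "plan": [
    [0, 0, 0.001, 0, 0, 0, 1],
    [0, 0, 0, 0, 0, 0, 1]
  ]
}}

```text
t: 8.68
tcp_pos: [0.4379, -0.1733, 0.0175]
tool_rot: [-0.076, 0.997, -0.004, -0.002]
force: [0.4, 0.5, -0.6]
finger_gap: 0.003
gripper_force: 0.0
```

Call:
{"name": "apply_moves", "arguments": {
  "plan": [
    [0, 0, 0.002, 0, 0, 0, 1],
    [0, 0, 0.001, 0, 0, 0, 1]
  ]
}}

```text
t: 8.93
tcp_pos: [0.4381, -0.1735, 0.0146]
tool_rot: [-0.076, 0.997, -0.004, -0.002]
force: [0.6, -0.2, 1.4]
finger_gap: 0.001
gripper_force: 0.9
```

Call:
{"name": "apply_moves", "arguments": {
  "plan": [
    [0, 0, 0.001, 0, 0, 0, 1],
    [0, 0, 0.001, 0, 0, 0, 1]
  ]
}}

```text
t: 9.18
tcp_pos: [0.4381, -0.1735, 0.0127]
tool_rot: [-0.076, 0.997, -0.004, -0.002]
force: [-0.4, 0.4, 3.3]
finger_gap: 0.002
gripper_force: 1.4
```

Call:
{"name": "apply_moves", "arguments": {
  "plan": [
    [0, 0, 0.001, 0, 0, 0, 1],
    [0, 0, 0.001, 0, 0, 0, 1]
  ]
}}

```text
t: 9.43
tcp_pos: [0.4381, -0.1735, 0.0108]
tool_rot: [-0.076, 0.997, -0.004, -0.002]
force: [-0.6, 1.3, 13.5]
finger_gap: 0.0
gripper_force: 6.6
```

The force went 1.4, 3.3, then 13.5 N over about 5 mm, so the button sprang and bottomed out. I'll withdraw straight up and towards the front.

Call:
{"name": "apply_moves", "arguments": {
  "plan": [
    [0, 0, -0.01, 0, 0, 0, 1],
    [0, 0, -0.03, 0, 0, 0, 1],
    [0.02, 0, -0.03, 0, 0, 0, 1],
    [0, 0, -0.02, 0, 0, 0, 1],
    [0, 0, 0, 0, 0, 0, 1],
    [0, 0, 0, 0, 0, 0, 1],
    [0, 0, 0, 0, 0, 0, 1]
  ]
}}

```text
t: 10.3
tcp_pos: [0.418, -0.1753, 0.0998]
tool_rot: [-0.076, 0.997, -0.003, -0.003]
force: [0.1, -0.9, 0.3]
finger_gap: 0.001
gripper_force: 0.0
```

```bash
python3 - <<'E'
from station import *
import cv2,numpy as np
# side crop around tabs must match the clicked picture a6
f=lambda i:cv2.convertScaleAbs(cv2.resize(i,(400,400),interpolation=cv2.INTER_CUBIC),alpha=1.5,beta=20)
n=f(snapshot("side")[110:210,220:320])[:,:,::-1];o=cv2.imread("pics/a6.png")[:,400:]
d=cv2.absdiff(n,o).max(2);print("changed px near tab1/objectives:",(d[220:320,60:300]>40).sum())
s=sense();print(s["t"],s["tcp_pos"],s["force"])
print(sign_off())
E
```

```text
changed px near tab1/objectives: 0
10.35 [ 0.41808399 -0.17533476  0.09976355] [0.12166372 0.03084061 0.10326443]
the job is handed in; nothing more can be done
None
```

The longest objective is clicked in over the slide (camera views match 0°), the capture button was pressed to its stop (13.5 N) and released, and the job was handed in at about 10.4 s; no verdict came back.

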